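# Arm the guarded power switch

## Robot

A 6-joint arm with a two-finger parallel gripper is mounted at the origin on a cart in front of the work surface, level with it; the furniture and walls round the work are solid. World frame = base frame: x ahead of the robot, y to its left, z up, the work surface at z = 0. Lengths are in m, angles in rad, forces in N, time in s.
With the tool pointing down it reaches from about 0.35 to 0.775 m from the base axis. Payload 5.5 kg.
Tool frame: the origin (TCP) lies midway between the tips of the shut fingers; the grasp point (between the pads) lies 19 mm behind it (bot.hold_point_z is the distance from the TCP to the grasp point, in m); z points along the fingers, y is the line along which they close (so a half turn about z gives the same grasp; the last joint's range is limited). The gripper opens to 85 mm and grips with 20 to 120 N. Pads are 22 mm wide; open, the fingers measure 114 mm over their backs; the gripper's body (76 mm by 85 mm) begins 54 mm behind the grasp point. The pads swing forward as they close: fully open they stand 13 mm farther back than shut.
Start: joints at [-1.41, 0.313, 0.046, 1.304, 0, 1.431], TCP at [0.17, -0.549, 0.192] pointing down, gripper open.
Joint ranges: [-2.76, 2.76], [-0.86, 1.69], [-1.03, 1.26], [-2.2, 2.34], [-1.47, 1.5], [-3.14, 3.14]. Speed limits (rad/s): [2.57, 2.57, 3.14, 3.14, 3.14, 3.14].

## Interface

Orientations are given as a unit quaternion [x, y, z, w].
In Python, from plant import bot gives the robot as it stands.
- The arm moves only by the tool play_rows, never from a script. Its argument "steps" is a list of rows, each a list of 7 numbers: the shift along the tool's x, y, z in mm, then the turn, a rotation vector about the tool's x, y, z in units of 5 degrees (1.0 is 5 degrees), then the finger opening in mm, from 0 to 85.4. In form: [[tx, ty, tz, wx, wy, wz, fingers], ...]. A call has 1 to 12 rows; each row shifts and turns the commanded pose from where the row before left it, along the tool's axes as they then stand; what a row does not reach is not made up. A row lasts 1/8 s, in which the tool goes at most 62.5 mm and 10.7 degrees, less where a joint would pass 70% of its speed; a pose out of reach is approached as far as the arm can. A call is refused whole if a number of a shift passes 62.5 or a number of a turn 1, either way. A call with a gripper value outside its range is refused whole. The fingers move at their own pace and stop on an object; the grip force is fixed at half the most. Time passes only in rows, so rows that do not move let the fingers close. It gives the time, the measured TCP pose, the force, the opening and the grip force at its end, in the units of the state.
- bot.get_obs(): the state, without advancing time (a new reading comes with each control period).
- bot.camera(name): name is "scene" or "top" or "wrist"; returns the picture (420x560x3 uint8, red, green, blue); there is no depth.
- bot.get_calibration(name): a dict with "mtx" (3x3 intrinsics, pixels), "R" (3x3) and "t" (3): a world point X has camera coordinates R X + t. Camera axes: x right, y down, z forward; pixel columns grow to the right and rows downward; lengths in m; the calibration is good to about 2 mm. The wrist camera is an equidistant fisheye: a pixel r from the principal point sees the ray r / f radians off the axis. A picture is of the moment at which its call begins: read the wrist's pose just before it. get_calibration takes no time and is no camera call; for the wrist camera it gives the pose at the moment of the call.
- bot.close_job(): hands the job in; it is judged then, once.
The state is a dict: "time": time; "q": joint angles; "dq": joint speeds; "effort": joint torques, N m; "position": TCP position; "tcp_rot": TCP orientation; "force": force on the tool from outside, world axes, zero at the start; "moment": the same for the moment, N m; "grip_width": finger opening in m; "grasp_force": force on a finger pad.
Only numpy, scipy, OpenCV 4.12 (cv2) and the standard library are available. Lean on these libraries where they do the work, as an engineer would, in place of code of your own. Each camera call takes 0.05 s, during which the arm holds its last target. There are 200 camera calls.

## Task

Switch on the box with the red guard, using only the outside of the fingers: lift the red guard back from under its front lip (past upright it stays open), flip the toggle beneath it all the way towards the hinge, then let the guard drop shut again over the switched-on toggle. Pick nothing up, do not shove or lift the box, and leave the yellow-guarded switch and the loose things around as they are.

Things in the scene. Friction and masses are not known exactly. Their poses are not given: they have to be found in the camera images.
- red_box: Grey switch box with a red flip-up guard (the one to switch on). 130 mm long (x), 110 mm wide (y), deck 40 mm high; loose on rubber feet, 1.3 to 2 kg. Origin: centre of the underside; +x points from front to hinge side, z up. Its x is within 0.45 rad of the robot's x. A dark hinge bracket, 66 mm wide, stands at x = 37 to 53 mm, top at z = 88 mm.
- red_guard (a joint): Angle of the red guard: 0 = shut (level over the toggle), grows as its front edge rises, stops at 2.0. Falls shut below about 1.5 rad, stays open by its own weight beyond about 1.65 rad. Weighs 50 g, almost no friction: a few tenths of a newton at the front edge lift it.
- red_toggle (a joint): Angle of the toggle under the red guard: 0 = off, leaning 0.4 rad towards the front; 0.8 = on, leaning 0.4 rad towards the hinge. Stays where it is left; about 1.3 N at the tip moves it.
- red_hinge (a point): Middle of the red guard's hinge axis (along the box's y), at x = 35 mm, z = 95 mm of the box. The guard: a 3 mm plate, 62 mm wide, running 70 mm from the hinge to the front, then a 20 mm lip slanting 30 degrees upwards; 14 mm deep cheeks hang from both sides, 56 mm apart inside.
- red_lip (a point): Middle of the free upper edge of the red guard's lip. Shut: the plate is level, its lower face 53 mm above the deck, this edge at x = -52 mm, z = 105 mm of the box, the front below plate and lip open. Open against its stop: this edge is the top, about 75 mm above the hinge and 46 mm behind it.
- red_tip (a point): Centre of the 12 mm ball at the end of the toggle under the red guard; 34 mm from its pivot, which is at x = -10 mm, z = 44 mm of the box. Off: ball at x = -23 mm, z = 75 mm; on: x = +3 mm, z = 75 mm.
- yellow_box: Grey switch box with a yellow flip-up guard (the one to leave alone). 130 mm long (x), 110 mm wide (y), deck 40 mm high; loose on rubber feet, 1.3 to 2 kg. Origin: centre of the underside; +x points from front to hinge side, z up. Its x is within 0.45 rad of the robot's x. A dark hinge bracket, 66 mm wide, stands at x = 37 to 53 mm, top at z = 88 mm.
- yellow_guard (a joint): Angle of the yellow guard: 0 = shut (level over the toggle), grows as its front edge rises, stops at 2.0. Falls shut below about 1.5 rad, stays open by its own weight beyond about 1.65 rad. Weighs 50 g, almost no friction: a few tenths of a newton at the front edge lift it.
- yellow_toggle (a joint): Angle of the toggle under the yellow guard: 0 = off, leaning 0.4 rad towards the front; 0.8 = on, leaning 0.4 rad towards the hinge. Stays where it is left; about 1.3 N at the tip moves it.
- yellow_hinge (a point): Middle of the yellow guard's hinge axis (along the box's y), at x = 35 mm, z = 95 mm of the box. The guard: a 3 mm plate, 62 mm wide, running 70 mm from the hinge to the front, then a 20 mm lip slanting 30 degrees upwards; 14 mm deep cheeks hang from both sides, 56 mm apart inside.
- yellow_lip (a point): Middle of the free upper edge of the yellow guard's lip. Shut: the plate is level, its lower face 53 mm above the deck, this edge at x = -52 mm, z = 105 mm of the box, the front below plate and lip open. Open against its stop: this edge is the top, about 75 mm above the hinge and 46 mm behind it.
- yellow_tip (a point): Centre of the 12 mm ball at the end of the toggle under the yellow guard; 34 mm from its pivot, which is at x = -10 mm, z = 44 mm of the box. Off: ball at x = -23 mm, z = 75 mm; on: x = +3 mm, z = 75 mm.
- tin: Round wax tin, red with a grey lid, 67 mm across, 37 mm high, loose; a bystander. Origin: centre of its underside.
- sanding_block: Pale wooden sanding block with rounded edges, 72 x 84 x 34 mm, loose; a bystander. Origin: centre of its underside.
- reed_plate: Brass reed plate, 53 x 158 x 4 mm, loose; a bystander. Origin: centre of its underside.

How it is judged:
On the way, in this order (a step that is already met when the one before it is completed fails the run):
1. the red guard is lifted well open while its toggle is still off (value of joint red_guard above 0.8 rad and value of joint red_toggle below 0.3 rad), for 0.1 s.
2. the toggle is flipped on beneath the raised guard (value of joint red_toggle above 0.65 rad and value of joint red_guard above 0.5 rad), for 0.1 s.
At the end, for the whole second after the job is handed in: The red guard is shut (below 0.08 rad) and at rest over its toggle, which is on (above 0.65 of 0.8 rad); the yellow guard is shut and its toggle off (below 0.25 rad); both boxes and the loose things are within 20 mm of where they began (value of joint each of red_guard, yellow_guard below 0.08 rad and value of joint red_toggle above 0.65 rad and value of joint yellow_toggle below 0.25 rad and distance of each of red_box, yellow_box, tin, sanding_block, reed_plate from where it was at the start of the episode below 0.02 m and linear speed of red_box below 0.01 m/s); the robot touches nothing.
It fails at once if the red switch box is shoved more than 20 mm or lifted (distance of red_box from where it was at the start of the episode above 0.02 m or height (world z) of red_box above 0.012 m or angle between red_box's own z axis and vertical above 0.12 rad).
It fails at once if the yellow-guarded box is operated, shoved or lifted (value of joint any of yellow_guard, yellow_toggle above 0.3 rad or distance of yellow_box from where it was at the start of the episode above 0.02 m).
It fails at once if a loose thing is picked up or pushed away (more than 20 mm) (distance of any of tin, sanding_block, reed_plate from where it was at the start of the episode above 0.02 m).
It also fails if it takes over 61 s, if anything falls off the work surface, if the arm or the gripper's body presses on something with over 40 N, if the wrist force passes 120 N, or if a joint passes its speed limit or range.

## Working session

There is one attempt and no reset: what is moved stays moved. The work goes in short steps, Python scripts to look and compute and a tool call to move; the robot and the scene stay as the last step left them, time stands still between calls to the robot, and variables do not carry over. Pictures are saved under pics/ and viewed, at most 11 in all, crops included, and the job is handed in when it is done.

Besides the shell and the picture viewer there is one more tool, called after "Request:" as name([rows], argument=value, ...), one row to a line, values as JSON. play_rows: Moves the arm, as the interface text tells. Its arguments: {"type":"object","properties":{"steps":{"type":"array"}},"required":["steps"]}

```bash
mkdir -p pics
python3 - <<'E'
from plant import bot
import cv2,numpy as np
o=bot.get_obs();print(o['time'],o['position'],o['tcp_rot'],o['grip_width'])
a=bot.camera('scene');b=bot.camera('top')
np.save('scene.npy',a);np.save('top.npy',b)
cv2.imwrite('pics/s0.png',a[:,:,::-1]);cv2.imwrite('pics/t0.png',b[:,:,::-1])
for n in('scene','top'):
  c=bot.get_calibration(n);print(n,c['mtx'],c['R'],c['t'])
E
```

```text
0.0 [ 0.17024604 -0.54862199  0.19101224] [ 9.88711175e-01  1.49831207e-01 -1.14550698e-05 -9.06786965e-04] 0.0853043066683959
scene [[396.75153072   0.         279.73586566]
 [  0.         396.75153072 212.26524791]
 [  0.           0.           1.        ]] [[-0.90547699 -0.42412065  0.01526768]
 [-0.17953933  0.35021433 -0.91930167]
 [ 0.38454786 -0.83514765 -0.39325735]] [0.44358581 0.17404718 0.73697877]
top [[437.76173208   0.         277.03068387]
 [  0.         437.76173208 209.4794955 ]
 [  0.           0.           1.        ]] [[ 0.01665922 -0.99984971 -0.00479868]
 [-0.97337513 -0.0151204  -0.22871867]
 [ 0.22861174  0.00848119 -0.97348074]] [-0.00816364  0.52324517  0.82584072]
```

View pics/s0.png

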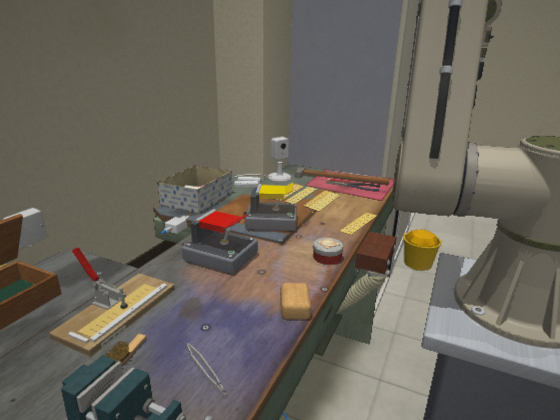

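View pics/t0.png

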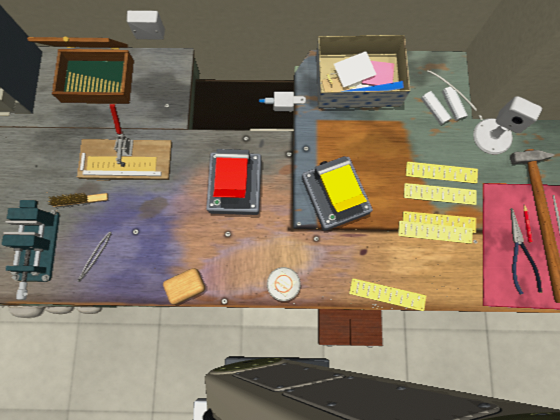

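The top view shows the red box around (234,182), almost aligned with the robot. The yellow box is at (338,192), the tin at (283,285) and the sanding block at (183,287). Next I'll measure the red guard's corners.

```bash
cat > h.py <<'E'
import numpy as np,cv2
from plant import bot
def ray(n,uv,z):
  c=bot.get_calibration(n);K,R,t=c['mtx'],c['R'],c['t']
  d=R.T@np.linalg.solve(K,[uv[0],uv[1],1]);o=-R.T@t
  return o+d*(z-o[2])/d[2]
def quad(m):
  cs,_=cv2.findContours(m.astype(np.uint8),0,1);c=max(cs,key=cv2.contourArea);return c,cv2.approxPolyDP(c,5,True)[:,0]
E
python3 - <<'E'
from h import *
a=np.load('top.npy').astype(int);r,g,b=a[...,0],a[...,1],a[...,2]
m=(r>140)&(g<60)&(b<60);m[:,:195]=0;m[:,270:]=0
c,q=quad(m);print(q,cv2.minAreaRect(c))
for p in q: print(p,ray('top',p,.096).round(4),ray('top',p,.105).round(4))
# deck corners
d=(abs(r-g)<18)&(abs(g-b)<18)&(r<125); d[:,:200]=0;d[:,268:]=0;d[:140]=0;d[222:]=0
c,q=quad(d|m);R=cv2.minAreaRect(c);print('deck',R)
for p in cv2.boxPoints(R): print(p,ray('top',p,.04).round(4))
for n,p in(('tin',(283,285)),('block',(183,287))):print(n,ray('top',p,.035).round(3))
s=np.load('scene.npy').astype(int);r,g,b=s[...,0],s[...,1],s[...,2]
m=(r>140)&(g<60)&(b<60);m[:,:190]=0;m[:,260:]=0
c,q=quad(m)
for p in q: print('scene',p,ray('scene',p,.096).round(4),ray('scene',p,.105).round(4))
cv2.imwrite('pics/z.png',np.hstack([cv2.resize(np.load('top.npy')[140:225,195:275,::-1],None,fx=4.9,fy=4.9,interpolation=2),cv2.resize(np.load('scene.npy')[200:285,175:265,::-1],None,fx=4.4,fy=4.9,interpolation=2)]))
E
```

```text
[[216 158]
 [213 196]
 [244 197]
 [247 159]] ((229.9900360107422, 177.1995086669922), (32.259700775146484, 39.25096893310547), 2.8624050617218018)
[216 158] [0.6188 0.1237 0.096 ] [0.6155 0.1223 0.105 ]
[213 196] [0.5402 0.1257 0.096 ] [0.5378 0.1243 0.105 ]
[244 197] [0.5391 0.065  0.096 ] [0.5367 0.0642 0.105 ]
[247 159] [0.6176 0.0616 0.096 ] [0.6144 0.0609 0.105 ]
deck ((233.5, 177.0), (74.0, 67.0), 90.0)
[200. 140.] [0.6794 0.169  0.04  ]
[267. 140.] [0.6815 0.0246 0.04  ]
[267. 214.] [0.5182 0.021  0.04  ]
[200. 214.] [0.5161 0.1597 0.04  ]
tin [ 0.374 -0.014  0.035]
block [0.367 0.186 0.035]
scene [199 221] [0.6201 0.1253 0.096 ] [0.6078 0.1413 0.105 ]
scene [225 227] [0.5558 0.1256 0.096 ] [0.5452 0.1416 0.105 ]
scene [245 215] [0.5499 0.054  0.096 ] [0.5395 0.0718 0.105 ]
scene [215 211] [0.6203 0.065  0.096 ] [0.6081 0.0825 0.105 ]
```

View pics/z.png

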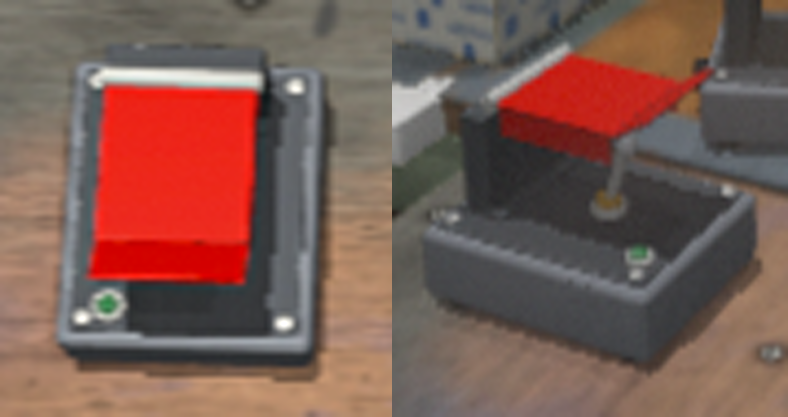

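Estimated red box pose: origin at about (0.589, 0.093), yaw about −0.02. The lip edge is at about (0.537, 0.094, 0.105). I'll shut the fingers, align the tool, swing over to the box, then tilt.

Request:
play_rows([
  [0, 0, -12, 0, 0, 0.92, 0],
  [0, 0, -12, 0, 0, 0.92, 0],
  [0, 0, -12, 0, 0, 0.92, 0],
  [0, 0, -4, 0, 0, 0.92, 0],
  [40, -50, 0, 0, 0, 0, 0],
  [40, -50, 0, 0, 0, 0, 0],
  [40, -50, 0, 0, 0, 0, 0],
  [40, -50, 0, 0, 0, 0, 0],
  [40, -50, 0, 0, 0, 0, 0],
  [40, -50, 0, 0, 0, 0, 0],
])

```text
time: 1.35
position: [0.4114, -0.2594, 0.2317]
tcp_rot: [1.0, -0.01, -0.0, 0.0]
force: [0.8, -0.7, -0.6]
grip_width: -0.0003
grasp_force: 0.0
```

Request:
play_rows([
  [13, -49, 0, 0, 0, 0, 0],
  [13, -49, 0, 0, 0, 0, 0],
  [13, -49, 0, 0, 0, 0, 0],
  [13, -49, 0, 0, 0, 0, 0],
  [13, -49, 0, 0, 0, 0, 0],
  [13, -49, 0, 0, 0, 0, 0],
  [13, -49, 0, 0, 0, 0, 0],
  [0, 0, 0, 0, 0, 0, 0],
])

```text
time: 2.35
position: [0.5085, 0.0771, 0.2312]
tcp_rot: [1.0, -0.004, -0.0, -0.002]
force: [-0.5, -0.9, -0.6]
grip_width: -0.0001
grasp_force: 0.0
```

Request:
play_rows([
  [0, 0, 0, 0, 1, 0, 0],
  [0, 0, 0, 0, 1, 0, 0],
  [0, 0, 0, 0, 1, 0, 0],
  [0, 0, 0, 0, 1, 0, 0],
  [0, 0, 0, 0, 1, 0, 0],
  [0, 0, 0, 0, 1, 0, 0],
  [0, 0, 0, 0, 1, 0, 0],
  [0, 0, 0, 0, 1, 0, 0],
  [0, 0, 0, 0, 1, 0, 0],
  [0, 0, 0, 0, 1, 0, 0],
  [0, 0, 0, 0, 0, 0, 0],
  [0, 0, 0, 0, 0, 0, 0],
])

```text
time: 3.85
position: [0.5091, 0.0731, 0.233]
tcp_rot: [0.906, -0.007, 0.423, 0.001]
force: [0.2, -0.2, 0.9]
grip_width: -0.0001
grasp_force: 0.0
```

Request:
play_rows([
  [0, -10, 0, 0, 1, 0, 0],
  [0, -10, 0, 0, 1, 0, 0],
  [-24, 0, 8.5, 0, 0, 0, 0],
  [-24, 0, 8.5, 0, 0, 0, 0],
  [-24, 0, 8.5, 0, 0, 0, 0],
  [-24, 0, 8.5, 0, 0, 0, 0],
  [-24, 0, 8.5, 0, 0, 0, 0],
  [-24, 0, 8.5, 0, 0, 0, 0],
  [0, 0, 0, 0, 0, 0, 0],
  [0, 0, 0, 0, 0, 0, 0],
])

```text
time: 5.1
position: [0.5226, 0.0874, 0.2121]
tcp_rot: [0.905, 0.009, 0.425, 0.006]
force: [-0.2, 0.3, 0.1]
grip_width: -0.0002
grasp_force: 0.0
```

Run:
```python
from h import *
o=bot.get_obs();print(o['position'].round(4),o['q'].round(2))
a=bot.camera('scene');w=bot.camera('wrist');t=bot.camera('top')
cv2.imwrite('pics/a.png',np.hstack([cv2.resize(a[150:290,140:340,::-1],(400,300)),cv2.resize(w[:,:,::-1],(400,300))]))
```

```text
[0.5226 0.0874 0.2121] [ 0.03 -0.42 -1.03  0.09 -0.03  3.14]
```

View pics/a.png

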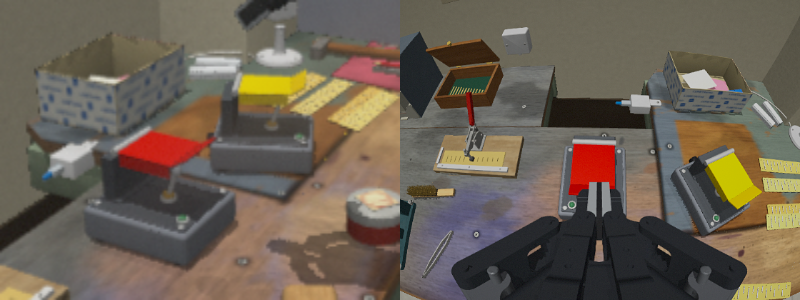

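The picture shows the guard still shut and the gripper hovering in front of it. The 50° tilt ran into the elbow limit and the q6 limit. I'll use about 35° of tilt, with a small yaw offset to stay off the roll limit.

Request:
play_rows([
  [0, 0, 0, 0, -1, 0, 0],
  [0, 0, 0, 0, -1, 0, 0],
  [0, 0, 0, 0, -1, 0, 0],
  [0, 0, 0, 0, 0, -0.5, 0],
  [0, 0, 0, 0, 0, 0, 0],
])

```text
time: 5.88
position: [0.5229, 0.0858, 0.2122]
tcp_rot: [0.953, 0.03, 0.303, 0.014]
force: [-0.8, -1.1, -0.9]
grip_width: -0.0
grasp_force: 0.0
```

```bash
cat >> h.py <<'E'
from scipy.spatial.transform import Rotation as Ro
def goal(yaw,th):  # yaw of tool about world z, tilt forward th (deg)
  c,s=np.cos(yaw),np.sin(yaw)
  R0=Ro.from_matrix(np.array([[c,s,0],[s,-c,0],[0,0,-1.]]))
  return R0*Ro.from_rotvec([0,np.radians(th),0])
def plan(p,yaw,th):
  o=bot.get_obs();R=Ro.from_quat(o['tcp_rot']);G=goal(yaw,th)
  print('t',round(o['time'],2),'q',o['q'].round(2),'pos',o['position'].round(4),'F',o['force'].round(1))
  d=(np.array(p)-o['position'])*1000
  print('turn units',(np.degrees((R.inv()*G).as_rotvec())/5).round(2),'shift now',R.inv().apply(d).round(1),'shift after turn',G.inv().apply(d).round(1))
E
python3 -c "
from h import *
plan([.50,.094,.0805],.05,35)"
```

```text
t 5.88 q [ 0.03 -0.28 -0.73  0.51 -0.02  3.1 ] pos [0.5229 0.0858 0.2122] F [-0.8 -1.1 -0.9]
turn units [ 0.42 -0.04  0.27] shift now [-93.9 -15.1  94.3] shift after turn [-93.9  -9.4  95. ]
```

Request:
play_rows([
  [0, -1.5, 0, 0.4, 0, 0.1, 0],
  [-13.4, -1.4, 13.5, 0, 0, 0, 0],
  [-13.4, -1.4, 13.5, 0, 0, 0, 0],
  [-13.4, -1.4, 13.5, 0, 0, 0, 0],
  [-13.4, -1.4, 13.5, 0, 0, 0, 0],
  [-13.4, -1.4, 13.5, 0, 0, 0, 0],
  [-13.4, -1.4, 13.5, 0, 0, 0, 0],
  [-13.4, -1.4, 13.5, 0, 0, 0, 0],
  [0, 0, 0, 0, 0, 0, 0],
  [0, 0, 0, 0, 0, 0, 0],
])

```text
time: 7.12
position: [0.5002, 0.0943, 0.0813]
tcp_rot: [0.953, 0.031, 0.302, -0.004]
force: [-0.0, -0.1, 0.6]
grip_width: -0.0002
grasp_force: 0.0
```

Run:
```python
from h import *
plan([.536,.094,.0805],.05,35)
a=bot.camera('scene');w=bot.camera('wrist')
cv2.imwrite('pics/b.png',np.hstack([cv2.resize(a[170:290,150:310,::-1],(400,300)),cv2.resize(w[:,:,::-1],(400,300))]))
```

```text
t 7.12 q [ 0.02 -0.17 -1.02  0.11  0.02  3.1 ] pos [0.5002 0.0943 0.0813] F [-0.  -0.1  0.6]
turn units [ 0.02 -0.04  0.18] shift now [28.8  2.5 21.3] shift after turn [28.9  2.1 21.2]
```

View pics/b.png

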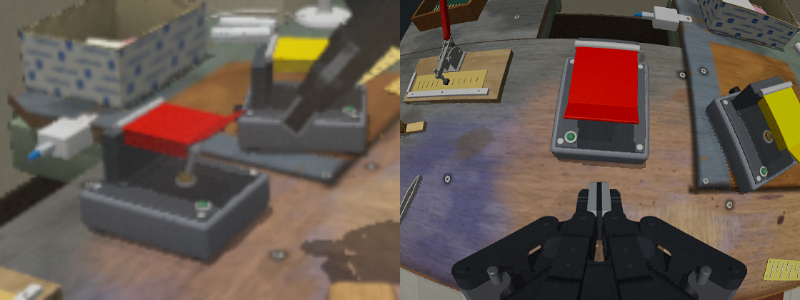

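The wrist view shows the fingers centred in front of the red guard at (600,100), with the guard still shut. Entering under the lip and lifting now.

Request:
play_rows([
  [7.2, 0, 5.3, 0, 0, 0, 0],
  [7.2, 0, 5.3, 0, 0, 0, 0],
  [7.2, 0, 5.3, 0, 0, 0, 0],
  [7.2, 0, 5.3, 0, 0, 0, 0],
  [0, 0, 0, 0, 0, 0, 0],
  [8.1, 0, -5.2, 0, 0, 0, 0],
  [8.1, 0, -5.2, 0, 0, 0, 0],
  [8.1, 0, -5.2, 0, 0, 0, 0],
  [8.1, 0, -5.2, 0, 0, 0, 0],
  [0, 0, 0, 0, 0, 0, 0],
])

```text
time: 8.48
position: [0.5512, 0.0978, 0.1172]
tcp_rot: [0.952, 0.031, 0.303, -0.004]
force: [0.3, -0.5, 0.5]
grip_width: -0.0
grasp_force: 0.0
```

Run:
```python
from h import *
plan([.566,.094,.139],.05,35)
a=bot.camera('scene');w=bot.camera('wrist')
cv2.imwrite('pics/c.png',np.hstack([cv2.resize(a[170:290,150:310,::-1],(400,300)),cv2.resize(w[:,:,::-1],(400,300))]))
```

```text
t 8.47 q [ 0.02 -0.12 -0.87  0.2   0.01  3.11] pos [0.5512 0.0978 0.1172] F [ 0.3 -0.5  0.5]
turn units [ 0.02 -0.06  0.18] shift now [24.5  5.  -9.4] shift after turn [24.5  4.6 -9.5]
```

View pics/c.png

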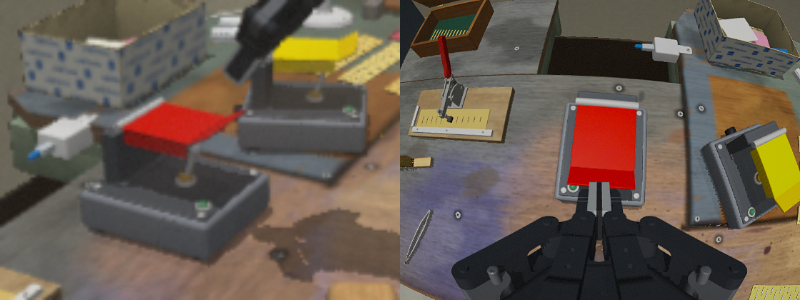

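The guard is still shut. Its lip corner is at about full-image (246,217), and the fingertips show above it at about (244,202). I'll check the geometry by projecting points.

Run:
```python
from h import *
def pr(n,X):
  c=bot.get_calibration(n);p=c['R']@np.array(X)+c['t']
  if n=='wrist':
    th=np.arctan2(np.hypot(p[0],p[1]),p[2]);f=c['mtx'][0,0];ph=np.arctan2(p[1],p[0])
    return (c['mtx'][0,2]+f*th*np.cos(ph),c['mtx'][1,2]+f*th*np.sin(ph))
  q=c['mtx']@p;return q[:2]/q[2]
def B(x,y,z): 
  c,s=np.cos(-.02),np.sin(-.02); return [.589+c*x-s*y,.093+s*x+c*y,z]
P={'tcp':bot.get_obs()['position'],'lipL':B(-.052,.031,.105),'lipR':B(-.052,-.031,.105),'hL':B(.035,.031,.095),'deckFL':B(-.065,.055,.04),'deckFR':B(-.065,-.055,.04),'baseFL':B(-.065,.055,0),'baseFR':B(-.065,-.055,0),'ball':B(-.023,0,.075)}
print({k:[np.round(pr(n,v),0).tolist() for n in('scene','top','wrist')] for k,v in P.items()})
a=bot.camera('scene')
cv2.imwrite('pics/d.png',cv2.resize(a[180:290,170:290,::-1],(600,550),interpolation=2))
```

```text
{'tcp': [[234.0, 214.0], [226.0, 189.0], [280.0, 239.0]], 'lipL': [[233.0, 225.0], [213.0, 196.0], [236.0, 257.0]], 'lipR': [[248.0, 214.0], [245.0, 197.0], [332.0, 265.0]], 'hL': [[198.0, 221.0], [216.0, 155.0], [251.0, 143.0]], 'deckFL': [[233.0, 260.0], [205.0, 210.0], [216.0, 279.0]], 'deckFR': [[259.0, 238.0], [258.0, 212.0], [345.0, 289.0]], 'baseFL': [[233.0, 277.0], [208.0, 214.0], [223.0, 281.0]], 'baseFR': [[259.0, 253.0], [259.0, 216.0], [337.0, 290.0]], 'ball': [[229.0, 229.0], [231.0, 187.0], [286.0, 227.0]]}
```

View pics/d.png

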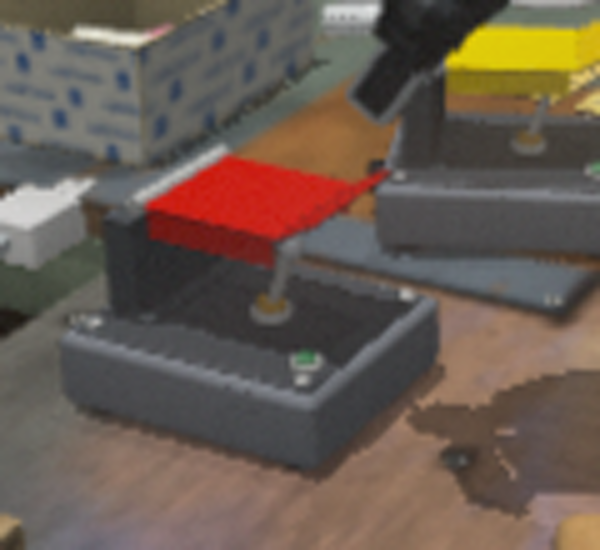

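The box pose agrees with the scene view: the lip corner is predicted at (248,214) and seen there. The fingertips, though, appear well short of the reported TCP. I'll triangulate the real tip from the scene and top views.

Run:
```python
from h import *
t=bot.camera('top');s=bot.camera('scene')
o=bot.get_obs();print(o['position'],o['grip_width'])
np.save('t2.npy',t);np.save('s2.npy',s)
dt=(abs(t.astype(int)-np.load('top.npy')).max(2)>30);ds=(abs(s.astype(int)-np.load('scene.npy')).max(2)>30)
for r in range(170,240,3):
  c=np.where(dt[r,190:280])[0]+190; print('T',r,len(c),(c.min(),c.max()) if len(c) else '',end=';')
T=cv2.resize(t[160:260,180:280,::-1],(400,400),interpolation=2);S=cv2.resize(s[170:250,200:280,::-1],(400,400),interpolation=2)
cv2.imwrite('pics/e.png',np.hstack([T,S]))
```

```text
[0.54927423 0.09776309 0.11472818] -4.796300254038785e-07
T 170 0 ;T 173 0 ;T 176 0 ;T 179 0 ;T 182 0 ;T 185 0 ;T 188 0 ;T 191 8 (np.int64(221), np.int64(228));T 194 14 (np.int64(218), np.int64(231));T 197 14 (np.int64(217), np.int64(231));T 200 14 (np.int64(204), np.int64(220));T 203 26 (np.int64(196), np.int64(221));T 206 38 (np.int64(190), np.int64(255));T 209 68 (np.int64(190), np.int64(257));T 212 21 (np.int64(190), np.int64(254));T 215 65 (np.int64(190), np.int64(256));T 218 68 (np.int64(190), np.int64(257));T 221 61 (np.int64(190), np.int64(255));T 224 56 (np.int64(190), np.int64(245));T 227 53 (np.int64(190), np.int64(246));T 230 57 (np.int64(190), np.int64(256));T 233 63 (np.int64(190), np.int64(260));T 236 63 (np.int64(190), np.int64(264));T 239 74 (np.int64(190), np.int64(268));
```

View pics/e.png

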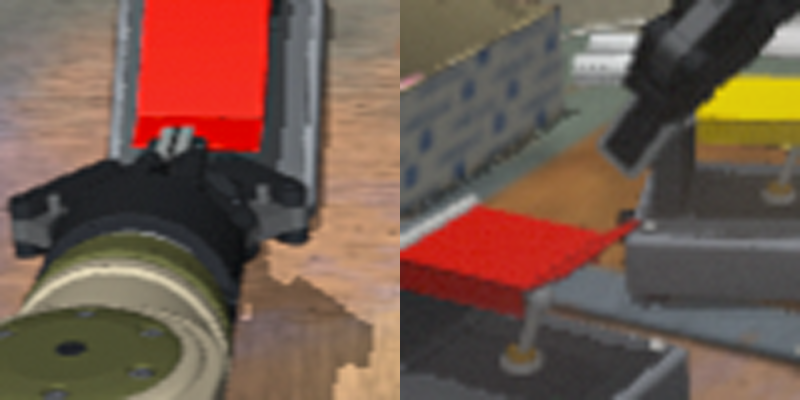

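The top view shows the fingertips at about (225,191), over the lip's front edge. The scene view shows them at about (244,202), above and in front of the lip.

Run:
```python
from h import *
def line(n,uv):
  c=bot.get_calibration(n);R=c['R'];d=R.T@np.linalg.solve(c['mtx'],[*uv,1]);return -R.T@c['t'],d/np.linalg.norm(d)
def tri(u,v):
  a,d=line('top',u);b,e=line('scene',v)
  k=np.linalg.lstsq(np.c_[d,-e],b-a,rcond=None)[0];p,q=a+k[0]*d,b+k[1]*e
  return ((p+q)/2).round(4),np.linalg.norm(p-q).round(4)
print(tri((225,192),(244.5,202)),tri((225,191),(242,200)),tri((225,192),(247,204)))
print('lip',tri((245,197),(247.6,214)))
o=bot.get_obs();print(o['position'],Ro.from_quat(o['tcp_rot']).as_matrix().round(3))
```

```text
(array([0.5313, 0.0944, 0.1455]), np.float64(0.0078)) (array([0.5343, 0.0949, 0.1488]), np.float64(0.0035)) (array([0.5292, 0.0936, 0.1422]), np.float64(0.0139))
lip (array([0.5377, 0.0626, 0.1039]), np.float64(0.0014))
[0.54927423 0.09776309 0.11472818] [[ 0.816  0.062  0.574]
 [ 0.057 -0.998  0.027]
 [ 0.575  0.011 -0.818]]
```

The real fingertips sit about 34 mm short of the reported TCP along tool z. That explains why the guard never moved. I'll work with this effective tip, so back off, come down lower, and go in again.

Request:
play_rows([
  [-10.2, 0, -1.1, 0, 0, 0, 0],
  [-10.2, 0, -1.1, 0, 0, 0, 0],
  [-10.2, 0, -1.1, 0, 0, 0, 0],
  [-10.2, 0, -1.1, 0, 0, 0, 0],
  [-6.2, 0, 8.8, 0, 0, 0, 0],
  [-6.2, 0, 8.8, 0, 0, 0, 0],
  [-6.2, 0, 8.8, 0, 0, 0, 0],
  [-6.2, 0, 8.8, 0, 0, 0, 0],
  [0, 0, 0, 0, 0, 0, 0],
  [0, 0, 0, 0, 0, 0, 0],
])

```text
time: 9.98
position: [0.5169, 0.0957, 0.055]
tcp_rot: [0.954, 0.031, 0.3, -0.004]
force: [0.3, 0.5, 1.0]
grip_width: -0.0001
grasp_force: 0.0
```

Run:
```python
from h import *
plan([.5555,.095,.0527],.05,35)
t=bot.camera('top');s=bot.camera('scene')
cv2.imwrite('pics/f.png',np.hstack([cv2.resize(t[160:260,180:280,::-1],(400,400),interpolation=2),cv2.resize(s[180:270,200:290,::-1],(400,400),interpolation=2)]))
```

```text
t 9.97 q [ 0.02 -0.07 -1.03  0.01  0.01  3.1 ] pos [0.5169 0.0957 0.055 ] F [0.3 0.5 1. ]
turn units [0.03 0.02 0.18] shift now [30.2  3.  24. ] shift after turn [30.2  2.6 24. ]
```

View pics/f.png

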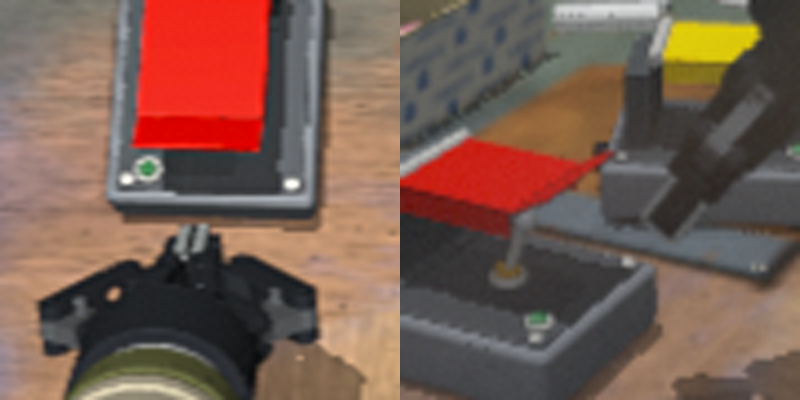

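The tip shows at about (228,216) in the top view, and its end face runs (255,228) to (262,233) in the scene view. I'll triangulate again from the lowered pose.

```bash
cat >> h.py <<'E'
def line(n,uv):
  c=bot.get_calibration(n);R=c['R'];d=R.T@np.linalg.solve(c['mtx'],[*uv,1]);return -R.T@c['t'],d/np.linalg.norm(d)
def tri(u,v):
  a,d=line('top',u);b,e=line('scene',v)
  k=np.linalg.lstsq(np.c_[d,-e],b-a,rcond=None)[0];p,q=a+k[0]*d,b+k[1]*e
  return ((p+q)/2).round(4),np.linalg.norm(p-q).round(4)
def pr(n,X):
  c=bot.get_calibration(n);q=c['mtx']@(c['R']@np.array(X)+c['t']);return (q[:2]/q[2]).round(1)
E
python3 - <<'E'
from h import *
for v in((255,228),(258.5,230.5)):print(tri((228,216.5),v))
o=bot.get_obs();R=Ro.from_quat(o['tcp_rot']).as_matrix()
for s in(0,-.015,-.03,-.034):
  E=o['position']+s*R[:,2];C=E+.011*R[:,0];D=E-.011*R[:,0];print(s,E.round(4),[pr(n,x).tolist() for x in(C,D) for n in('top','scene')])
E
```

```text
(array([0.5015, 0.0955, 0.0924]), np.float64(0.0023))
(array([0.4985, 0.0945, 0.088 ]), np.float64(0.0059))
0 [0.517  0.0957 0.0553] [[229.7, 207.4], [245.2, 239.2], [230.6, 217.4], [253.1, 246.1]]
-0.015 [0.5084 0.0953 0.0676] [[229.0, 210.1], [248.8, 234.7], [229.9, 220.2], [256.7, 241.6]]
-0.03 [0.4999 0.0949 0.0799] [[228.3, 212.9], [252.4, 230.1], [229.3, 223.2], [260.5, 237.1]]
-0.034 [0.4976 0.0948 0.0832] [[228.1, 213.7], [253.4, 228.9], [229.1, 224.0], [261.5, 235.9]]
```

The offset is about −36 mm. Entering and starting the lift.

Request:
play_rows([
  [7.5, 0, 6.2, 0, 0, 0, 0],
  [7.5, 0, 6.2, 0, 0, 0, 0],
  [7.5, 0, 6.2, 0, 0, 0, 0],
  [7.5, 0, 6.2, 0, 0, 0, 0],
  [0, 0, 0, 0, 0, 0, 0],
  [8.1, 0, -5.2, 0, 0, 0, 0],
  [8.1, 0, -5.2, 0, 0, 0, 0],
  [8.1, 0, -5.2, 0, 0, 0, 0],
  [8.1, 0, -5.2, 0, 0, 0, 0],
  [0, 0, 0, 0, 0, 0, 0],
])

```text
time: 11.32
position: [0.5717, 0.0994, 0.0893]
tcp_rot: [0.953, 0.031, 0.301, -0.004]
force: [-0.2, 0.2, -0.7]
grip_width: 0.0001
grasp_force: 0.1
```

```bash
cat >> h.py <<'E'
def red():
  for n,(c0,c1) in(('top',(195,275)),('scene',(180,262))):
    a=bot.camera(n).astype(int);m=(a[...,0]>100)&(a[...,1]<50)&(a[...,2]<50);m[:,:c0]=0;m[:,c1:]=0;m[250:]=0;m[:130]=0
    c,q=quad(m);print(n,int(m.sum()),q.tolist())
E
python3 - <<'E'
from h import *
plan([.566,.094,.139],.05,35);red()
def lip(ph,y): # lip edge world at guard angle
  r,b=np.hypot(.087,.01),np.arctan2(.01,.087)+ph
  return [.589+.035-r*np.cos(b),.093+y,.095+r*np.sin(b)]
for ph in(0,.2,.4,.6,.8,1.2,1.7,2.):print(ph,[pr(n,lip(ph,y)).tolist() for n in('top','scene') for y in(.031,-.031)])
E
```

```text
t 11.32 q [ 0.03 -0.03 -0.87  0.11  0.01  3.11] pos [0.5717 0.0994 0.0893] F [-0.2  0.2 -0.7]
turn units [ 0.03 -0.01  0.18] shift now [ 23.6   5.6 -44.1] shift after turn [ 23.7   5.1 -44.2]
top 890 [[217, 157], [211, 184], [243, 185], [247, 159]]
scene 253 [[232, 204], [200, 223], [221, 220]]
0 [[213.1, 196.4], [245.1, 196.9], [233.2, 224.5], [248.3, 213.6]]
0.2 [[211.9, 192.2], [244.5, 192.7], [231.4, 216.3], [246.7, 205.9]]
0.4 [[210.8, 186.2], [244.0, 186.7], [228.1, 208.3], [243.6, 198.3]]
0.6 [[209.9, 178.8], [243.6, 179.3], [223.5, 200.8], [239.3, 191.3]]
0.8 [[209.3, 170.2], [243.3, 170.7], [217.8, 194.1], [234.0, 185.0]]
1.2 [[208.8, 151.0], [243.2, 151.5], [204.2, 184.4], [221.2, 175.9]]
1.7 [[210.1, 128.5], [244.0, 129.0], [186.6, 181.0], [204.2, 172.9]]
2.0 [[211.6, 118.7], [244.9, 119.1], [177.4, 183.9], [195.4, 175.7]]
```

The guard is lifting, now at about 0.45 rad. Continuing past upright.

Request:
play_rows([
  [8.6, 0.5, -3.3, 0, 0, 0, 0],
  [8.6, 0.5, -3.3, 0, 0, 0, 0],
  [8.6, 0.5, -3.3, 0, 0, 0, 0],
  [9.3, 0.5, 0.4, 0, 0, 0, 0],
  [9.3, 0.5, 0.4, 0, 0, 0, 0],
  [9.3, 0.5, 0.4, 0, 0, 0, 0],
  [0, 0, 0, 0, 0, 0, 0],
  [0, 0, 0, 0, 0, 0, 0],
])

```text
time: 12.42
position: [0.609, 0.0991, 0.1248]
tcp_rot: [0.954, 0.031, 0.299, -0.004]
force: [-0.0, 0.1, -0.3]
grip_width: 0.0003
grasp_force: 0.1
```

Request:
play_rows([
  [7.9, 0.5, 3.5, 0, 0, 0, 0],
  [7.9, 0.5, 3.5, 0, 0, 0, 0],
  [7.9, 0.5, 3.5, 0, 0, 0, 0],
  [7, 0, 6.7, 0, 0, 0, 0],
  [7, 0, 6.7, 0, 0, 0, 0],
  [0, 0, 0, 0, 0, 0, 0],
  [0, 0, 0, 0, 0, 0, 0],
])

```text
time: 13.3
position: [0.6536, 0.1004, 0.1267]
tcp_rot: [0.954, 0.031, 0.299, -0.004]
force: [0.2, 0.6, -0.9]
grip_width: -0.0001
grasp_force: 0.0
```

```bash
cat >> h.py <<'E'
def red():
  for n in('top','scene'):
    a=bot.camera(n).astype(int);m=(a[...,0]>90)&(a[...,1]<50)&(a[...,2]<50)
    if n=='top': m[:,:190]=0;m[:,275:]=0;m[:105]=0;m[250:]=0
    else: m[:,:165]=0;m[:,262:]=0;m[250:]=0
    c,q=quad(m);print(n,int(m.sum()),q.tolist())
E
python3 -c "
from h import *
plan([.6,.094,.15],.05,35);red()"
```

```text
t 13.3 q [ 0.02  0.07 -0.65  0.24  0.01  3.11] pos [0.6536 0.1004 0.1267] F [ 0.2  0.6 -0.9]
turn units [0.03 0.04 0.18] shift now [-30.9   3.3 -49.9] shift after turn [-30.7   3.7 -50. ]
top 647 [[212, 118], [213, 135], [245, 140], [245, 119]]
scene 768 [[194, 176], [177, 184], [198, 217], [216, 206], [208, 187], [194, 187]]
```

The guard is fully open at about 2.0 rad. Backing out and lowering in front of the toggle.

Request:
play_rows([
  [-13.4, 0, -9.4, 0, 0, 0, 0],
  [-13.4, 0, -9.4, 0, 0, 0, 0],
  [-13.4, 0, -9.4, 0, 0, 0, 0],
  [-13.4, 0, -9.4, 0, 0, 0, 0],
  [-13.4, 0, -9.4, 0, 0, 0, 0],
  [-13.4, 0, -9.4, 0, 0, 0, 0],
  [0, 0, 0, 0, 0, 0, 0],
])

```text
time: 14.28
position: [0.5545, 0.0943, 0.1272]
tcp_rot: [0.954, 0.031, 0.299, -0.004]
force: [0.6, -0.5, -0.5]
grip_width: 0.0003
grasp_force: 0.0
```

Request:
play_rows([
  [-8.9, 0, 12.6, 0, 0, 0, 0],
  [-8.9, 0, 12.6, 0, 0, 0, 0],
  [-8.9, 0, 12.6, 0, 0, 0, 0],
  [-8.9, 0, 12.6, 0, 0, 0, 0],
  [-8.9, 0, 12.6, 0, 0, 0, 0],
  [-8.9, 0, 12.6, 0, 0, 0, 0],
  [0, 0, 0, 0, 0, 0, 0],
  [0, 0, 0, 0, 0, 0, 0],
])

```text
time: 15.28
position: [0.5562, 0.0933, 0.0356]
tcp_rot: [0.953, 0.031, 0.3, -0.004]
force: [-0.2, -0.2, 0.3]
grip_width: 0.0002
grasp_force: 0.0
```

```bash
python3 -c "
from h import *
plan([.600,.095,.0342],.05,35);red()"
```

```text
t 15.28 q [ 0.01  0.05 -0.98 -0.07  0.02  3.09] pos [0.5562 0.0933 0.0356] F [-0.2 -0.2  0.3]
turn units [0.03 0.01 0.18] shift now [35.1  1.  26.2] shift after turn [35.1  0.5 26.3]
top 1181 [[212, 118], [216, 157], [246, 156], [245, 119]]
scene 870 [[194, 176], [178, 185], [198, 217], [216, 205], [207, 184]]
```

Request:
play_rows([
  [5.9, 0, 4.1, 0, 0, 0, 0],
  [5.9, 0, 4.1, 0, 0, 0, 0],
  [5.9, 0, 4.1, 0, 0, 0, 0],
  [5.9, 0, 4.1, 0, 0, 0, 0],
  [5.9, 0, 4.1, 0, 0, 0, 0],
  [5.9, 0, 4.1, 0, 0, 0, 0],
  [0, 0, 0, 0, 0, 0, 0],
  [0, 0, 0, 0, 0, 0, 0],
])

```text
time: 16.38
position: [0.5987, 0.096, 0.0352]
tcp_rot: [0.953, 0.031, 0.3, -0.004]
force: [-0.1, 0.9, -0.4]
grip_width: -0.0002
grasp_force: 0.0
```

Run:
```python
from h import *
plan([.600,.095,.0342],.05,35)
t=bot.camera('top');s=bot.camera('scene')
print([pr(n,[.589+x,.093,.075]).tolist() for x in(-.023,.003) for n in('top','scene')])
cv2.imwrite('pics/g.png',np.hstack([cv2.resize(t[110:230,180:280,::-1],(400,480),interpolation=2),cv2.resize(s[170:270,180:263,::-1],(400,480),interpolation=2)]))
```

```text
t 16.38 q [ 0.02  0.12 -0.89 -0.05  0.02  3.1 ] pos [0.5987 0.096  0.0352] F [-0.1  0.9 -0.4]
turn units [0.03 0.02 0.18] shift now [0.4 1.1 1.5] shift after turn [0.4 1.1 1.5]
[[231.4, 186.6], [229.5, 229.1], [231.9, 174.2], [219.2, 226.8]]
```

View pics/g.png

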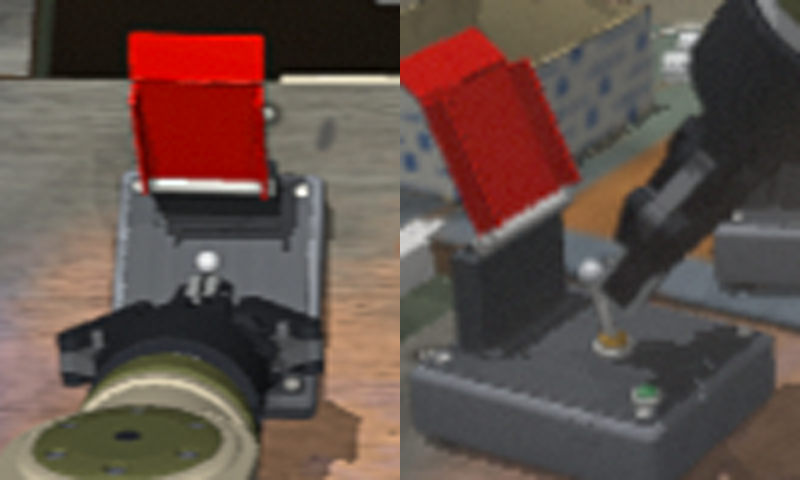

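The picture shows the toggle ball near its on position, at about (219.8,225.8) in the scene view against (219.2,226.8) expected. I'll push a little more and then retract.

Request:
play_rows([
  [1.6, 0, 1.2, 0, 0, 0, 0],
  [1.6, 0, 1.2, 0, 0, 0, 0],
  [0, 0, 0, 0, 0, 0, 0],
  [0, 0, 0, 0, 0, 0, 0],
  [-10, 0, -7, 0, 0, 0, 0],
  [-10, 0, -7, 0, 0, 0, 0],
  [-10, 0, -7, 0, 0, 0, 0],
  [-10, 0, -7, 0, 0, 0, 0],
  [14, 0, -20, 0, 0, 0, 0],
  [14, 0, -20, 0, 0, 0, 0],
  [14, 0, -20, 0, 0, 0, 0],
  [0, 0, 0, 0, 0, 0, 0],
])

```text
time: 17.98
position: [0.5554, 0.0941, 0.1111]
tcp_rot: [0.953, 0.031, 0.302, -0.004]
force: [0.7, 0.3, 0.4]
grip_width: -0.0001
grasp_force: 0.0
```

Run:
```python
from h import *
plan([.555,.095,.2],.05,35)
for n,(r0,r1,c0,c1) in(('top',(165,197,222,242)),('scene',(215,240,208,240))):
  a=bot.camera(n)[r0:r1,c0:c1].astype(int);m=(a.min(2)>170);m=m.astype(np.uint8)
  k,l,s,c=cv2.connectedComponentsWithStats(m)
  print(n,[(int(s[i,4]),(c[i]+[c0,r0]).round(1).tolist()) for i in range(1,k)])
```

```text
t 17.98 q [ 0.01 -0.1  -0.87  0.19  0.02  3.1 ] pos [0.5554 0.0941 0.1111] F [0.7 0.3 0.4]
turn units [ 0.03 -0.04  0.18] shift now [ 50.9   0.  -72.8] shift after turn [ 50.7  -0.9 -73. ]
top [(15, [231.4, 173.4]), (2, [229.5, 183.0]), (19, [233.7, 186.1])]
scene [(4, [218.0, 225.2])]
```

The toggle is on, with the ball at row 173.4 in the top view where 174.2 is expected. Going up, making the tool vertical, then moving over behind the guard.

Request:
play_rows([
  [12.6, 0, -18, 0, 0, 0, 0],
  [12.6, 0, -18, 0, 0, 0, 0],
  [12.6, 0, -18, 0, 0, 0, 0],
  [12.6, 0, -18, 0, 0, 0, 0],
  [12.6, 0, -18, 0, 0, 0, 0],
  [0, 0, 0, 0, -1, 0, 0],
  [0, 0, 0, 0, -1, 0, 0],
  [0, 0, 0, 0, -1, 0, 0],
  [0, 0, 0, 0, -1, 0, 0],
  [0, 0, 0, 0, -1, 0, 0],
  [0, 0, 0, 0, -1, 0, 0],
  [0, 0, 0, 0, -1, 0, 0],
])

```text
time: 19.58
position: [0.5534, 0.0952, 0.2161]
tcp_rot: [1.0, 0.031, -0.004, 0.006]
force: [-0.3, 0.3, -0.0]
grip_width: 0.0001
grasp_force: 0.0
```

Request:
play_rows([
  [30, 1.5, 0, 0, 0, 0, 0],
  [30, 1.5, 0, 0, 0, 0, 0],
  [30, 1.5, 0, 0, 0, 0, 0],
  [30, 1.5, 0, 0, 0, 0, 0],
  [30, 1.5, 0, 0, 0, 0, 0],
  [0, 0, 0, 0, 0, 0, 0],
  [0, 0, 0, 0, 0, 0, 0],
])

```text
time: 20.45
position: [0.7031, 0.0969, 0.2159]
tcp_rot: [1.0, 0.031, -0.003, 0.005]
force: [0.2, -0.5, 1.0]
grip_width: 0.0002
grasp_force: 0.0
```

```bash
python3 -c "
from h import *
plan([.708,.093,.117],.05,0);red()"
```

```text
t 20.45 q [ 0.03  0.61  0.56  1.53 -0.01  3.11] pos [0.7031 0.0969 0.2159] F [ 0.2 -0.5  1. ]
turn units [0.12 0.06 0.13] shift now [ 5.2  3.1 98.9] shift after turn [ 4.7  4.1 98.9]
top 816 [[223, 119], [223, 153], [246, 158], [245, 119]]
scene 878 [[194, 176], [177, 184], [198, 217], [216, 205], [207, 184]]
```

Request:
play_rows([
  [5, 3, 20, 0, 0, 0, 0],
  [0, 0, 20, 0, 0, 0, 0],
  [0, 0, 20, 0, 0, 0, 0],
  [0, 0, 20, 0, 0, 0, 0],
  [0, 0, 19, 0, 0, 0, 0],
  [0, 0, 0, 0, 0, 0, 0],
  [-9, 0, 0, 0, 0, 0, 0],
  [-9, 0, 0, 0, 0, 0, 0],
  [-9, 0, 0, 0, 0, 0, 0],
  [-9, 0, 0, 0, 0, 0, 0],
  [0, 0, 0, 0, 0, 0, 0],
])

```text
time: 21.92
position: [0.6725, 0.0909, 0.1194]
tcp_rot: [1.0, 0.031, -0.001, 0.006]
force: [-0.4, 0.0, 0.0]
grip_width: 0.0002
grasp_force: 0.0
```

```bash
python3 -c "
from h import *
plan([.62,.093,.117],.05,0);red()"
```

```text
t 21.93 q [ 0.02  0.55  0.22  1.25 -0.01  3.1 ] pos [0.6725 0.0909 0.1194] F [-0.4  0.   0. ]
turn units [0.13 0.02 0.13] shift now [-52.3  -5.3   2.4] shift after turn [-52.3  -4.7   2.4]
top 411 [[232, 123], [232, 154], [246, 158], [244, 123]]
scene 873 [[199, 175], [181, 182], [197, 218], [216, 207], [209, 182]]
```

Contact is good: the guard has moved from 2.0 to about 1.85 rad. Continuing the push.

Request:
play_rows([
  [-9, 0, 0, 0, 0, 0, 0],
  [-9, 0, 0, 0, 0, 0, 0],
  [-9, 0, 0, 0, 0, 0, 0],
  [-9, 0, 0, 0, 0, 0, 0],
  [-9, 0, 0, 0, 0, 0, 0],
  [-9, 0, 0, 0, 0, 0, 0],
  [0, 0, 0, 0, 0, 0, 0],
  [0, 0, 0, 0, 0, 0, 0],
  [0, 0, 0, 0, 0, 0, 0],
])

```text
time: 23.15
position: [0.6197, 0.0876, 0.119]
tcp_rot: [1.0, 0.031, -0.001, 0.006]
force: [-0.2, 0.4, -0.1]
grip_width: -0.0002
grasp_force: 0.0
```

```bash
python3 -c "
from h import *
plan([.62,.093,.117],.05,0);red()"
```

```text
t 23.15 q [ 0.02  0.44  0.05  1.19 -0.01  3.1 ] pos [0.6197 0.0876 0.119 ] F [-0.2  0.4 -0.1]
turn units [0.13 0.02 0.13] shift now [ 0.7 -5.4  1.9] shift after turn [ 0.6 -5.4  2. ]
top 602 [[232, 158], [230, 196], [244, 197], [246, 159]]
scene 555 [[200, 227], [224, 232], [245, 215], [215, 211]]
```

The guard is shut again. Retracting upwards and taking a final look.

Request:
play_rows([
  [0, 0, -15, 0, 0, 0, 0],
  [0, 0, -30, 0, 0, 0, 0],
  [0, 0, -40, 0, 0, 0, 0],
  [-40, 0, -40, 0, 0, 0, 0],
  [-40, 50, 0, 0, 0, 0, 0],
  [-40, 50, 0, 0, 0, 0, 0],
  [-30, 50, 0, 0, 0, 0, 0],
  [0, 50, 0, 0, 0, 0, 0],
  [0, 0, 0, 0, 0, 0, 0],
  [0, 0, 0, 0, 0, 0, 0],
  [0, 0, 0, 0, 0, 0, 0],
])

```text
time: 24.62
position: [0.484, -0.1163, 0.2468]
tcp_rot: [0.999, 0.031, -0.001, 0.005]
force: [0.4, 0.1, 0.5]
grip_width: -0.0003
grasp_force: 0.0
```

Run:
```python
from h import *
red();t=bot.camera('top');s=bot.camera('scene');plan([.5,0,.2],0,0)
cv2.imwrite('pics/i.png',np.hstack([cv2.resize(t[130:310,150:390,::-1],(400,300)),cv2.resize(s[190:285,180:310,::-1],(400,300))]))
```

```text
top 1235 [[216, 158], [213, 196], [244, 197], [247, 159]]
scene 550 [[200, 227], [224, 232], [245, 214], [214, 212]]
t 24.82 q [-0.39  0.15 -0.03  1.39 -0.01  2.69] pos [ 0.4839 -0.1164  0.2465] F [0.2 0.1 0.9]
turn units [0.13 0.02 0.72] shift now [  23.5 -115.6   45.2] shift after turn [  16.1 -116.4   46.5]
```

View pics/i.png

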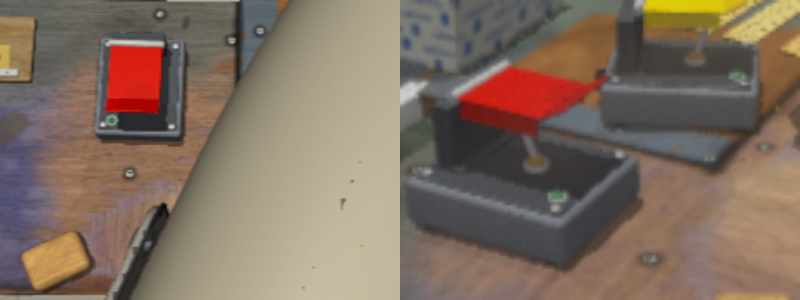

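The red guard is shut with the toggle leaning towards the hinge at (530,150). The guard corners are back on their starting pixels, so the box hasn't moved, and the yellow switch is untouched.

```bash
python3 -c "
from plant import bot
print(bot.close_job())"
```

```text
the job is handed in; nothing more can be done
None
```

I handed the job in at about 25 s of the 61 s: the last pictures show the red toggle on and its guard shut, with the red box where it began and the yellow switch off and shut; no verdict came back.

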